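# Put the dry wooden turner away in the mug

### The job

Draw the slotted wooden turner (the utensil with the broad flat rectangular blade) up out of the wooden drying block and stand it in the mug, handle end down, lowering it nearly to the bottom before you let go. Leave the spoon and the fork standing in the block, keep the block and the mug upright, and do not disturb the other things on the worktop.

Things in the scene. Friction and masses are not known exactly. Their poses are not given: they have to be found in the camera images.
- turner_head (a point): Centre of the turner's blade, the place to grasp. The turner is a plain wooden utensil 190 mm long, 70 g or so, standing loosely upright in one of the block's three wells, handle down; it may lean a few degrees. Blade: 60 mm wide (along this point's y), 85 mm high (z), 9 mm thick (x), with three upright slots; it reaches from 42 mm below to 42 mm above this point. The z axis runs along the handle toward the blade's end.
- turner: The turner's handle end: the origin is the centre of the lower end of the round handle (19 mm across), 148 mm below turner_head along the turner's own z; axes as turner_head.
- spoon: Wooden spoon with a round dished bowl 57 mm across (reaching from 9 mm behind to 6 mm in front of the handle's axis along x), 171 mm long, standing in another well. Origin at the lower end of its handle, z along the handle. Leave it.
- fork: Wooden fork, 192 mm long, head 34 mm wide and 9 mm thick with two blunt open-ended tines, standing in another well. Origin at the lower end of its handle, z along the handle. Leave it.
- block: Loose wooden drying block, 0.9 kg, 70 mm (x) by 250 mm (y) by 90 mm high; origin at the centre of its underside. Three round wells, 30 mm wide and 78 mm deep, lie in a row along its y axis at -80, 0 and +80 mm; each holds one utensil, in any order (heads reach up to 205 mm above the worktop, so go round or over the neighbours), with its broad side roughly along y.
- mug: The only mug: striped ceramic, 0.28 kg, 102 mm high and about 86 mm across at the rim, with a handle that reaches 61 mm to -y of the origin. Origin on its underside; the round part's axis lies 18 mm to +y of the origin. Empty; the inner floor is 8 to 17 mm above the underside and the clear width inside is about 50 mm at the bottom and 70 mm at the rim. Loose.
- mug_mouth (a point): Centre of the mug's mouth, at the height of the rim (102 mm above the worktop).
- honey_jar: Glass honey jar with a lid, 71 mm across, 110 mm high, origin under its centre; bystander.
- tuna_tin: Flat round tin, 86 mm across, 40 mm high, origin under its centre; bystander.
- onion_b: Onion, 69 mm across, 74 mm high, origin under its centre; bystander.
Things that resemble listed ones, but are neither listed nor needed, are in the scene too. What is shaped like the turner but green or purple is not meant.

How it is judged:
By the outcome, as a careful person would: the job done as asked, in the order asked, and still so for the second after the job is handed in, with the robot touching nothing.
It also fails if it takes over 43 s, if anything falls off the work surface, if the arm or the gripper's body presses on something with over 40 N, if the wrist force passes 120 N, or if a joint passes its speed limit or range.

### The arm

A 6-joint arm with a two-finger parallel gripper is mounted at the origin on a cart in front of the work surface, level with it; the furniture and walls round the work are solid. World frame = base frame: x ahead of the robot, y to its left, z up, the work surface at z = 0. Lengths are in m, angles in rad, forces in N, time in s.
With the tool pointing down it reaches from about 0.35 to 0.975 m from the base axis. Payload 4.9 kg.
Tool frame: the origin (TCP) lies at the centre of the arm's flange, where the gripper is bolted on; the fingertips stand 173 mm ahead of it and the grasp point (between the pads) lies 155 mm ahead of it (ctrl.finger_overhang is the distance from the TCP to the fingertips, in m); z points along the fingers, y is the direction in which the jaws open and shut (so a half turn about z gives the same grasp; the last joint's range is limited). The gripper opens to 85 mm and grips with 20 to 120 N. Pads are 22 mm wide; open, the fingers measure 114 mm over their backs; the gripper's body (76 mm by 85 mm) begins 54 mm behind the grasp point. The pads swing forward as they close: fully open they stand 13 mm farther back than shut.
Start: joints at [-1.403, 0.053, 1.613, -0, 1.476, -0.119], TCP at [0.177, -0.599, 0.405] pointing down, gripper open.
Joint ranges: [-3.01, 3.01], [-1.01, 2.22], [0.06, 2.58], [-1.02, 4.17], [0.09, 2.62], [-3.14, 3.14]. Speed limits (rad/s): [2.57, 2.57, 3.14, 3.14, 3.14, 3.14].

### API

Orientations are given as a rotation vector (axis times angle).
In Python, from station import ctrl, eyes, spotter gives the robot as it stands.
- The arm moves only by the shell command python3 -m crank 'ROWS' [FORCE]. ROWS is JSON, a list of rows, each a list of 7 numbers: the turn, a rotation vector about the tool's x, y, z in rad, then the shift along the tool's x, y, z in mm, then the closure, from -1 (fully open) to 1 (shut). A call has 1 to 8 rows; each row shifts and turns the pose as measured when the row begins, along the tool's axes as they then stand; what a row does not reach is not made up. A row lasts 1/12 s, in which the tool goes at most 41.7 mm and 7.16 degrees, less where a joint would pass 70% of its speed; a pose out of reach is approached as far as the arm can. A call is refused whole if a number of a shift passes 41.7 or a number of a turn 0.125, either way. A call with a gripper value outside its range is refused whole. The fingers move at their own pace and stop on an object; FORCE is the grip in N (left out, the last holds). Time passes only in rows, so rows that do not move let the fingers close. It gives the time, the measured TCP pose, the force and the opening at its end, in the units of the state.
- ctrl.get_obs(): the state, without advancing time (a new reading comes with each control period).
- eyes.get_image(name): name is "scene" or "top"; returns a dict with "image" (400x640x3 uint8, red, green, blue), "vertical_fov" (degrees; the focal length in pixels is half the picture's height over the tangent of half this angle, whatever the lens; pixels are square), "cx", "cy" (the principal point, pixels), "rvec" (rotation vector, rad) and "tvec" (3), from world to camera coordinates, as OpenCV has them. Camera axes: x right, y down, z forward; pixel columns grow to the right and rows downward; lengths in m; the calibration is good to about 2 mm. A picture is of the moment at which its call begins. There is no depth.
- ctrl.finish_job(): hands the job in, once; it reports no verdict.
Trained networks look in a picture, given as the dict that the camera call returned (one of the last four; its "shot" number tells which), for a name from the list of things; names that differ only in an ending like _2 or _b are one class to them, and where a whole thing is asked for, a point or a joint stands for the part that bears it (a point fixed in the world has none). Each returns a list of dicts, best first, with "confidence" (0 to 1); they miss things now and then, are a little off and sometimes report something else, mostly with a low value. They report only what shows in the picture. A call takes as long as a camera call. They do not tell look-alikes from the thing itself.
- spotter.look_for(query, picture): "centre" ([x, y, z] in m, in world coordinates, good to about 4 mm: the middle of the surface that is visible of it).
- spotter.outline_of(query, picture): "region" (400x640 bool, what is visible of it).
- spotter.mark_of(query, picture): "centre" ([x, y, z] in m, in world coordinates, good to about 4 mm: a listed point, or the origin of a listed thing).
The state is a dict: "t": time; "q": joint angles; "dq": joint speeds; "effort": joint torques, N m; "tool_pos": TCP position; "tool_rot": TCP orientation; "contact_force": force on the tool from outside, world axes, zero at the start; "wrist_torque": the same for the moment, N m; "opening": finger opening in m.
Only numpy, scipy, OpenCV 4.12 (cv2) and the standard library are available. Lean on these libraries where they do the work, as an engineer would, in place of code of your own. Each camera call takes 0.05 s, during which the arm holds its last target.

## Working session

There is one attempt and no reset: what is moved stays moved. The work goes in short steps, Python scripts to look and compute and a shell command to move; the robot and the scene stay as the last step left them, time stands still between calls to the robot, and variables do not carry over. Pictures are saved under pics/ and viewed, and the job is handed in when it is done.

```bash
ls; mkdir -p pics; python3 - <<'E'
from station import ctrl, eyes, spotter
import cv2
o=ctrl.get_obs(); print(o['t'],o['tool_pos'],o['tool_rot'],o['opening'],ctrl.finger_overhang)
for n in ("scene","top"):
    p=eyes.get_image(n); cv2.imwrite(f"pics/{n}0.png",cv2.cvtColor(p["image"],cv2.COLOR_RGB2BGR))
    print(n,p["vertical_fov"],p["cx"],p["cy"],p["rvec"],p["tvec"])
    for q in ("turner_head","turner","mug_mouth","mug","block","spoon","fork","honey_jar","tuna_tin","onion_b"):
        print(q,[(round(d["confidence"],2),[round(float(x),3) for x in d["centre"]]) for d in spotter.mark_of(q,p)])
E
```

```text
pics
0.0 [ 0.17675488 -0.59919806  0.40345557] [-3.10727176e+00 -4.48687852e-01  9.48385433e-05] 0.08535729526019771 0.1734
scene 47.348078744079714 312.5147182051543 195.7254511858585 [ 1.14687286 -1.97782501  1.23537621] [0.25624465 0.28942037 0.94545408]
turner_head [(0.88, [0.329, 0.133, 0.148]), (0.87, [0.372, 0.257, 0.148]), (0.78, [0.5, 0.269, 0.164]), (0.76, [0.377, 0.367, 0.146])]
turner [(0.73, [0.326, 0.134, 0.001]), (0.71, [0.384, 0.363, -0.002]), (0.65, [0.373, 0.257, 0.001])]
mug_mouth []
mug []
block [(0.58, [0.522, 0.188, -0.001])]
spoon []
fork [(0.49, [0.494, 0.265, 0.161])]
honey_jar [(0.51, [0.689, 0.193, 0.003])]
tuna_tin [(0.61, [0.546, 0.422, 0.003])]
onion_b [(0.42, [0.486, -0.452, 0.001])]
top 53.61708241473364 323.30479267934317 198.96566912700888 [ 2.1659226  -2.20178951  0.07944969] [0.01209281 0.52472682 1.33124103]
turner_head [(0.83, [0.378, 0.367, 0.149]), (0.69, [0.328, 0.131, 0.148]), (0.66, [0.375, 0.256, 0.146]), (0.62, [0.496, 0.264, 0.164])]
turner [(0.63, [0.496, 0.264, 0.012]), (0.59, [0.381, 0.365, -0.003]), (0.55, [0.327, 0.132, -0.002]), (0.43, [0.374, 0.258, 0.001])]
mug_mouth [(0.59, [0.537, -0.183, 0.102])]
mug [(0.64, [0.543, -0.204, -0.001]), (0.63, [0.491, -0.452, 0.002]), (0.25, [0.535, -0.179, 0.103])]
block []
spoon [(0.68, [0.521, 0.188, 0.012])]
fork [(0.53, [0.546, 0.114, 0.014]), (0.24, [0.521, 0.191, -0.003])]
honey_jar []
tuna_tin [(0.88, [0.545, 0.422, -0.004])]
onion_b [(0.9, [0.49, -0.454, -0.001])]
```

View pics/scene0.png

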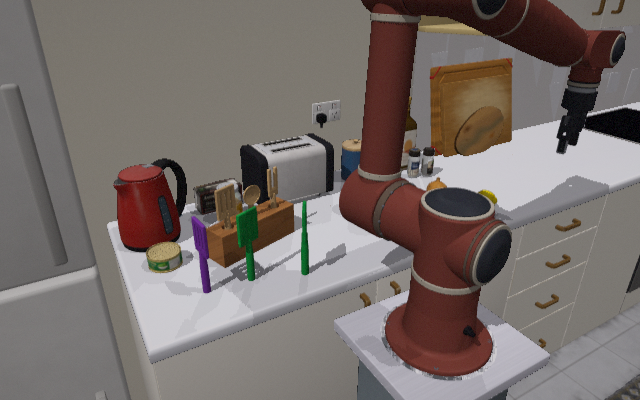

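View pics/top0.png

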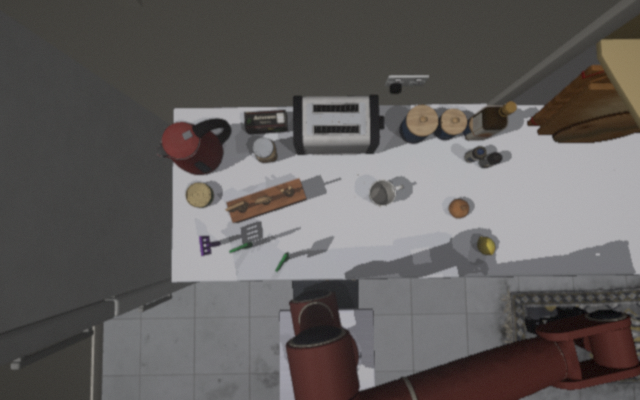

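```bash
cat > h.py <<'E'
from station import ctrl, eyes, spotter
import cv2, numpy as np
from scipy.spatial.transform import Rotation as R
def K(p):
    f=200/np.tan(np.radians(p["vertical_fov"]/2)); return np.array([[f,0,p["cx"]],[0,f,p["cy"]],[0,0,1]])
def proj(p,X): return cv2.projectPoints(np.array(X,float).reshape(-1,1,3),np.array(p["rvec"]),np.array(p["tvec"]),K(p),None)[0].reshape(-1,2)
def ray(p,u,v):
    Rm=cv2.Rodrigues(np.array(p["rvec"]))[0]; c=-Rm.T@np.array(p["tvec"]).reshape(3)
    return c,Rm.T@np.linalg.inv(K(p))@np.array([u,v,1.])
def atz(p,u,v,z):
    c,d=ray(p,u,v); return c+d*(z-c[2])/d[2]
def tri(ps,uvs):
    P=[K(p)@np.hstack([cv2.Rodrigues(np.array(p["rvec"]))[0],np.array(p["tvec"]).reshape(3,1)]) for p in ps]
    X=cv2.triangulatePoints(P[0],P[1],np.array(uvs[0],float).reshape(2,1),np.array(uvs[1],float).reshape(2,1)); return (X[:3]/X[3]).ravel()
def save(p,name,box=None,s=1):
    im=cv2.cvtColor(p["image"],cv2.COLOR_RGB2BGR)
    if box: im=im[box[1]:box[3],box[0]:box[2]]
    if s!=1: im=cv2.resize(im,None,fx=s,fy=s,interpolation=cv2.INTER_CUBIC)
    cv2.imwrite("pics/"+name+".png",im)
E
python3 - <<'E'
import cv2,numpy as np
a=cv2.imread('pics/scene0.png')[165:295,180:320];b=cv2.imread('pics/top0.png')[165:265,185:345]
cv2.imwrite('pics/s1.png',cv2.resize(a,None,fx=4.5,fy=4.5,interpolation=2));cv2.imwrite('pics/t1.png',cv2.resize(b,None,fx=5,fy=5,interpolation=2))
E
```

```text
(no output)
```

View pics/s1.png

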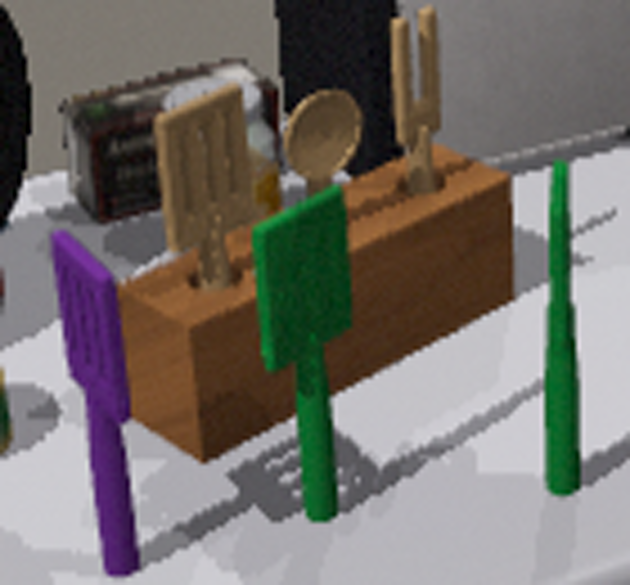

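View pics/t1.png

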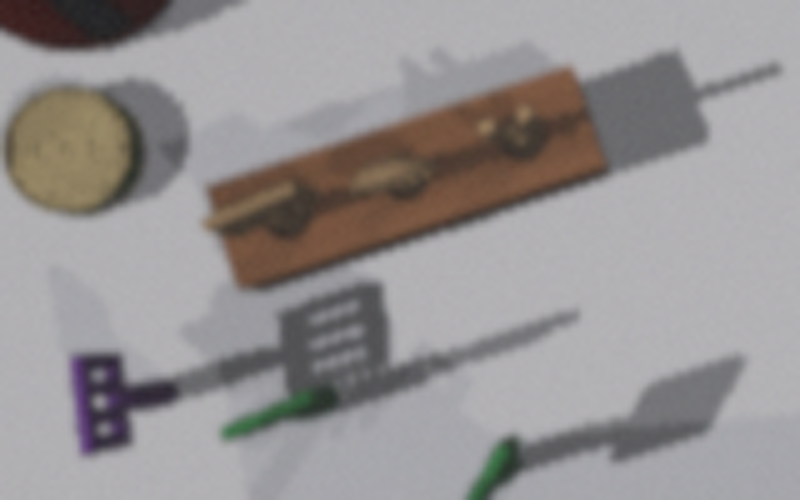

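```bash
python3 - <<'E'
from h import *
s=eyes.get_image("scene"); t=eyes.get_image("top")
A=tri([s,t],[(215.6,191.2),(226.4,209.8)]); B=tri([s,t],[(233.3,184.6),(244,203)])
print("corners",A,B,np.linalg.norm(A-B), "mid",(A+B)/2,"dir",np.degrees(np.arctan2(*(B-A)[[1,0]])))
print("top-only",atz(t,226.4,209.8,.203),atz(t,244,203,.203))
# block top corners from top crop
for c in ((210,187),(572,68),(607,170),(258,287)):
    print(c,atz(t,185+c[0]/5,165+c[1]/5,.09).round(3))
# bottom corners of blade in scene
for q in ("turner_head","turner","spoon","fork","block","mug","mug_mouth"):
  for p in (s,t): print(q,[(round(d["confidence"],2),[round(float(x),3) for x in d["centre"]]) for d in spotter.mark_of(q,p)])
for X in ([.498,.266,.164],[.498,.266,.206],[.498,.266,.09]): print(X,proj(s,X).round(1),proj(t,X).round(1))
m=spotter.outline_of("turner_head",t); 
for d in m:
    ys,xs=np.nonzero(d["region"]); 
    r=cv2.minAreaRect(np.c_[xs,ys].astype(np.float32)); print(round(d["confidence"],2),xs.mean().round(1),ys.mean().round(1),r)
Rm=R.from_rotvec(ctrl.get_obs()['tool_rot']).as_matrix(); print(Rm.round(3))
save(t,"mug1",(340,150,440,230),6)
E
```

```text
corners [0.48417994 0.28939246 0.20102251] [0.5032685  0.23731485 0.19927084] 0.05549341371445381 mid [0.49372422 0.26335365 0.20014667] dir -69.87005628711836
top-only [0.48412834 0.28901516 0.203     ] [0.50331817 0.2372099  0.203     ]
(210, 187) [0.514 0.315 0.09 ]
(572, 68) [0.587 0.08  0.09 ]
(607, 170) [0.52  0.058 0.09 ]
(258, 287) [0.449 0.284 0.09 ]
turner_head [(0.82, [0.374, 0.366, 0.148]), (0.67, [0.328, 0.131, 0.148]), (0.62, [0.496, 0.266, 0.162]), (0.57, [0.374, 0.253, 0.147])]
turner_head [(0.6, [0.374, 0.257, 0.147]), (0.57, [0.329, 0.132, 0.147]), (0.51, [0.381, 0.366, 0.145]), (0.46, [0.494, 0.265, 0.162])]
turner [(0.9, [0.327, 0.13, 0.001]), (0.65, [0.375, 0.257, -0.001]), (0.62, [0.382, 0.366, -0.004])]
turner [(0.64, [0.375, 0.261, 0.004]), (0.61, [0.495, 0.264, 0.017]), (0.6, [0.383, 0.365, -0.002]), (0.51, [0.331, 0.135, 0.001])]
spoon []
spoon [(0.64, [0.52, 0.188, 0.013])]
fork [(0.6, [0.542, 0.426, 0.004])]
fork [(0.56, [0.545, 0.113, 0.011])]
block [(0.92, [0.521, 0.188, 0.0])]
block [(0.7, [0.525, 0.195, -0.001])]
mug []
mug [(0.56, [0.548, -0.205, 0.001])]
mug_mouth [(0.37, [0.519, 0.189, 0.001])]
mug_mouth [(0.84, [0.538, -0.184, 0.103])]
[0.498, 0.266, 0.164] [[224.2 200.5]] [[237.1 205.7]]
[0.498, 0.266, 0.206] [[222.7 185.3]] [[234.  204.9]]
[0.498, 0.266, 0.09] [[226.7 226.1]] [[242.1 207. ]]
0.81 206.6 243.8 ((205.75001525878906, 242.75001525878906), (19.091880798339844, 19.798988342285156), 45.0)
0.68 241.6 246.6 ((240.95001220703125, 246.8500213623047), (6.008327484130859, 23.400854110717773), 71.56504821777344)
0.59 237.5 206.4 ((237.45199584960938, 206.23599243164062), (9.391487121582031, 21.913469314575195), 79.69515228271484)
0.43 282.9 260.3 ((283.0231018066406, 261.5845947265625), (6.821910381317139, 21.582042694091797), 29.744882583618164)
[[ 0.959  0.283  0.   ]
 [ 0.283 -0.959  0.   ]
 [ 0.    -0.    -1.   ]]
```

View pics/mug1.png

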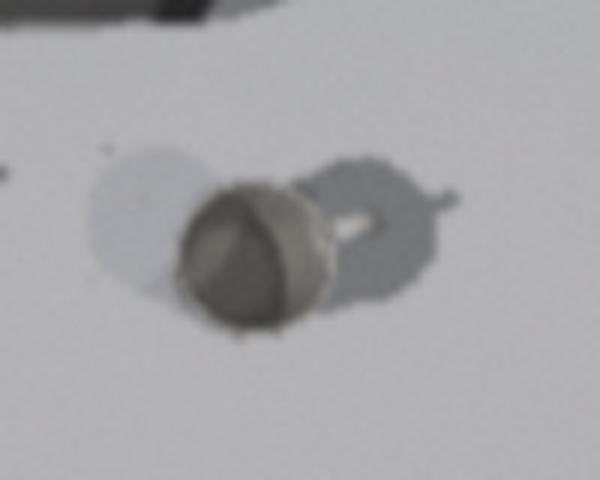

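```bash
python3 -m crank '[[0,0,-0.065,41,-4,-2,-1],[0,0,-0.065,41,-4,-2,-1],[0,0,-0.065,41,-4,-2,-1],[0,0,-0.065,41,-4,-2,-1],[0,0,-0.065,41,-4,-2,-1],[0,0,-0.065,41,-4,-2,-1],[0,0,-0.065,41,-4,-2,-1],[0,0,-0.065,41,-4,-2,-1]]' 40
```

```text
t: 2.62
tool_pos: [0.4434, -0.413, 0.42]
tool_rot: [2.882, 1.244, -0.003]
contact_force: [0.3, -0.3, 0.6]
opening: 0.0856
```

```bash
cat > g.py <<'E'
# to(goal xyz of TCP, goal yaw deg of tool y): report remaining shift (tool axes, mm) and turn
from h import *
def to(g,yaw=None):
    o=ctrl.get_obs(); M=R.from_rotvec(o['tool_rot']).as_matrix()
    print("t",round(o['t'],2),"pos",np.round(o['tool_pos'],4),"yaw_y",np.degrees(np.arctan2(M[1,1],M[0,1])).round(1),"zax",M[:,2].round(4),"open",round(o['opening'],4),"F",np.round(o['contact_force'],1),"q",np.round(o['q'],2))
    print("shift mm",((M.T@(np.array(g)-o['tool_pos']))*1000).round(1))
    if yaw is not None:
        y=np.radians(yaw); Y=np.array([np.cos(y),np.sin(y),0]);Z=np.array([0,0,-1.]);X=np.cross(Y,Z)
        print("turn",R.from_matrix(M.T@np.c_[X,Y,Z]).as_rotvec().round(4))
E
python3 -c "
from g import *
to([.496,.264,.45],20)"
```

```text
t 2.62 pos [ 0.4434 -0.413   0.42  ] yaw_y -43.3 zax [-0.0011 -0.0028 -1.    ] open 0.0856 F [ 0.3 -0.3  0.6] q [-0.87 -0.    1.64 -0.    1.5  -0.12]
shift mm [ 528.6 -426.1  -32. ]
turn [-6.000e-04  3.100e-03 -1.105e+00]
```

```bash
python3 -m crank '[[0,0,-0.065,41,-4,-2,-1],[0,0,-0.065,41,-4,-2,-1],[0,0,-0.065,41,-4,-2,-1],[0,0,-0.065,41,-4,-2,-1],[0,0,-0.065,41,-4,-2,-1],[0,0,-0.065,41,-4,-2,-1],[0,0,-0.065,41,-4,-2,-1],[0,0,-0.065,41,-4,-2,-1]]' 40
python3 -m crank '[[0,0,-0.065,41,-4,-2,-1],[0,0,-0.065,41,-4,-2,-1],[0,0,-0.065,41,-4,-2,-1],[0,0,-0.065,41,-4,-2,-1],[0,0,-0.065,41,-4,-2,-1],[0,0,-0.065,41,-4,-2,-1],[0,0,-0.065,41,-4,-2,-1]]' 40
python3 -c "
from g import *
to([.495,.264,.45],20)"
```

```text
t: 3.28
tool_pos: [0.5779, -0.1128, 0.4358]
tool_rot: [2.437, 1.974, -0.001]
contact_force: [0.9, 0.6, 0.2]
opening: 0.0856
t: 3.87
tool_pos: [0.5513, 0.1747, 0.4492]
tool_rot: [1.898, 2.494, 0.001]
contact_force: [0.5, 1.1, -0.2]
opening: 0.0853
t 3.87 pos [0.5513 0.1747 0.4492] yaw_y 15.5 zax [ 0.0065 -0.0042 -1.    ] open 0.0853 F [ 0.5  1.1 -0.2] q [ 0.18 -0.08  1.67 -0.01  1.55 -0.09]
shift mm [101.1 -30.5  -1.6]
turn [ 0.005   0.006  -0.0792]
```

```bash
python3 -m crank '[[0,0,-0.03,33,-10,0,-1],[0,0,-0.03,33,-10,0,-1],[0,0,-0.02,33,-10,0,-1],[0,0,0,0,0,0,-1]]'
python3 - <<'E'
from g import *
to([.495,.264,.45],20)
s=eyes.get_image("scene");t=eyes.get_image("top")
save(s,"s2",(180,130,320,270),4);save(t,"t2",(185,150,345,270),5)
E
```

```text
t: 4.2
tool_pos: [0.4878, 0.27, 0.4495]
tool_rot: [1.778, 2.582, 0.006]
contact_force: [0.7, 0.1, 1.2]
opening: 0.0857
t 4.2 pos [0.4878 0.27   0.4495] yaw_y 20.9 zax [ 7.6e-03 -5.0e-04 -1.0e+00] open 0.0857 F [0.7 0.1 1.2] q [ 0.37 -0.13  1.72 -0.    1.55  0.01]
shift mm [-8.1  4.6 -0.4]
turn [0.0069 0.0032 0.0153]
```

View pics/s2.png

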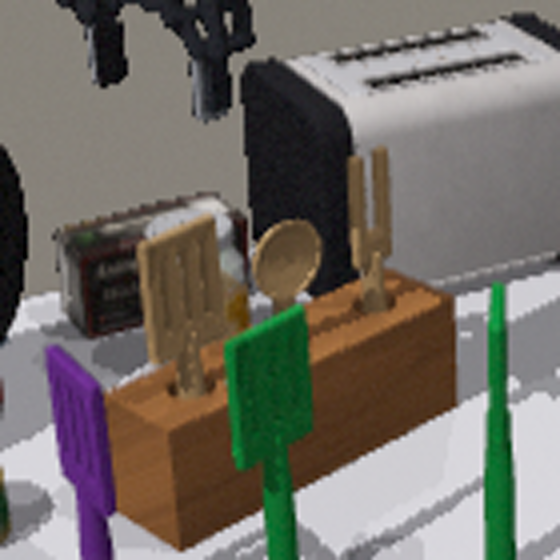

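View pics/t2.png

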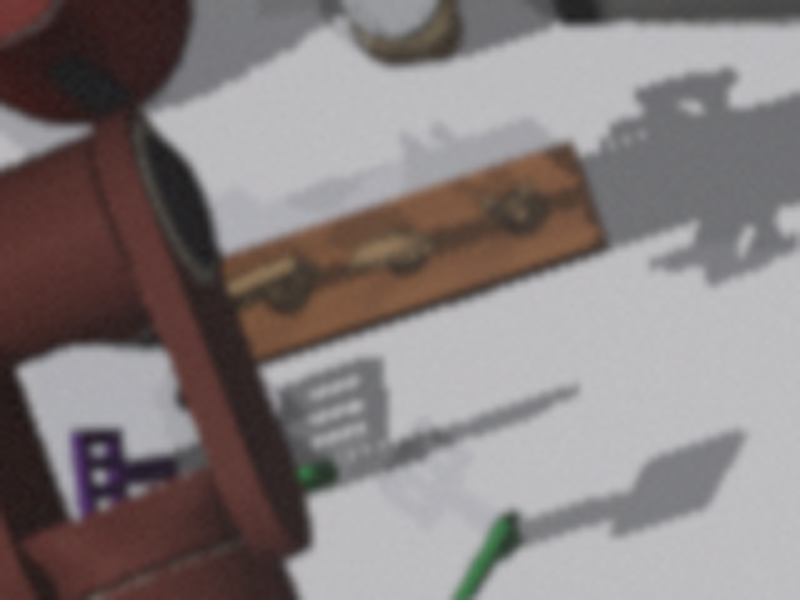

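```bash
python3 -m crank '[[0.007,0.003,0.015,-8,4.5,0,-1],[0,0,0,0,0,20,-1],[0,0,0,0,0,20,-1],[0,0,0,0,0,5,-1]]'
python3 - <<'E'
from g import *
to([.495,.264,.323],20)
s=eyes.get_image("scene");save(s,"s3",(180,130,320,270),4)
o=ctrl.get_obs();M=R.from_rotvec(o['tool_rot']).as_matrix()
for d in (-43,0,43):
    X=o['tool_pos']+M@np.array([0,d/1000,.16]); print(d,X.round(3),((proj(s,X)-[180,130])*4).round(0))
E
```

```text
t: 4.63
tool_pos: [0.5017, 0.2565, 0.4068]
tool_rot: [1.814, 2.556, 0.004]
contact_force: [-0.5, -0.5, -0.8]
opening: 0.0849
t 4.63 pos [0.5017 0.2565 0.4068] yaw_y 19.3 zax [ 0.0081 -0.0023 -1.    ] open 0.0849 F [-0.5 -0.5 -0.8] q [ 0.34 -0.1   1.76 -0.    1.47  0.01]
shift mm [ 9.7 -4.4 83.7]
turn [ 0.0069  0.0049 -0.0127]
-43 [0.462 0.242 0.246] [[224. 173.]]
0 [0.503 0.256 0.247] [[178. 154.]]
43 [0.544 0.27  0.247] [[134. 137.]]
```

View pics/s3.png

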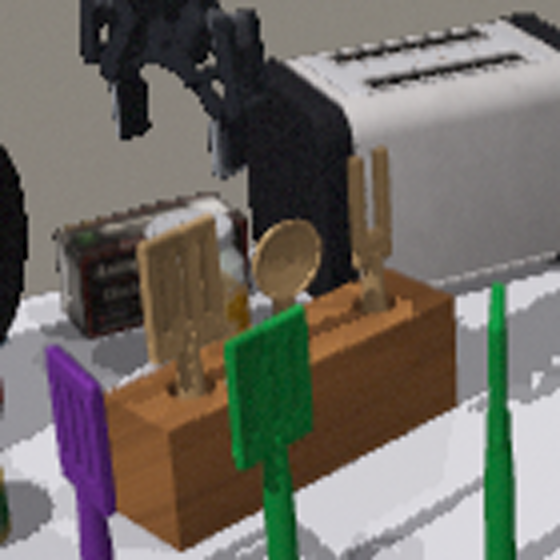

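```bash
python3 -m crank '[[0.007,0.005,-0.012,5,-2,0,-1],[0,0,0,2,-1,0,-1],[0,0,0,0,0,0,-1],[0,0,0,0,0,0,-1]]'
python3 - <<'E'
from g import *
to([.495,.264,.323],20)
E
```

```text
t: 5.02
tool_pos: [0.4988, 0.2597, 0.4089]
tool_rot: [-1.809, -2.568, -0.0]
contact_force: [0.0, 0.3, 0.1]
opening: 0.0853
t 5.02 pos [0.4988 0.2597 0.4089] yaw_y 19.7 zax [-1.e-04  3.e-04 -1.e+00] open 0.0853 F [0.  0.3 0.1] q [ 0.35 -0.1   1.76  0.    1.49  0.  ]
shift mm [ 5.3 -2.1 85.9]
turn [-0.     -0.0003 -0.0057]
```

```bash
python3 -m crank '[[0,0,0,3,-1,10,-1],[0,0,0,2,-1,20,-1],[0,0,0,0,0,20,-1],[0,0,0,0,0,20,-1],[0,0,0,0,0,10,-1],[0,0,0,0,0,0,-1],[0,0,0,0,0,0,-1]]'
python3 - <<'E'
from g import *
to([.495,.264,.323],20)
s=eyes.get_image("scene");save(s,"s4",(180,130,320,270),4)
E
```

```text
t: 5.6
tool_pos: [0.4955, 0.2656, 0.3295]
tool_rot: [1.805, 2.565, 0.013]
contact_force: [-0.0, -0.7, 0.9]
opening: 0.0855
t 5.6 pos [0.4955 0.2656 0.3295] yaw_y 19.7 zax [ 0.009  0.004 -1.   ] open 0.0855 F [-0.  -0.7  0.9] q [ 0.36 -0.04  1.83  0.    1.34  0.01]
shift mm [-1.4 -1.1  6.4]
turn [ 0.0099 -0.0007 -0.0045]
```

View pics/s4.png

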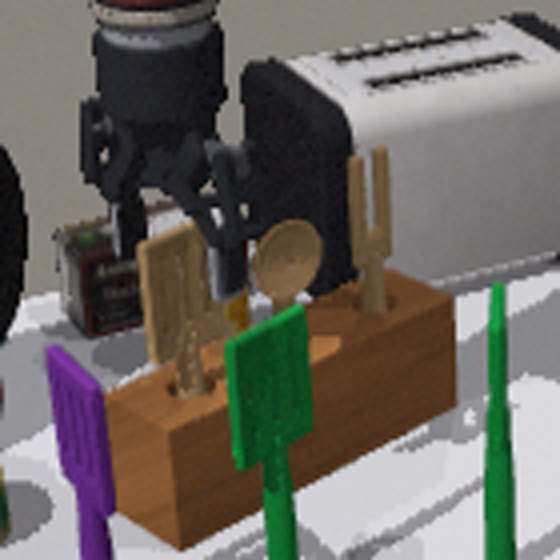

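Jaws straddle the blade: the back finger is at crop (122,240) and the front one at (228,270), with the blade at (180,285) between them. I'll go down slightly and close.

```bash
python3 -m crank '[[0.01,0,-0.004,-1,-1,5,-1],[0,0,0,0,0,0,-1],[0,0,0,0,0,0,0.4],[0,0,0,0,0,0,0.8],[0,0,0,0,0,0,1],[0,0,0,0,0,0,1],[0,0,0,0,0,0,1],[0,0,0,0,0,0,1]]' 50
python3 -m crank '[[0,0,0,0,0,0,1],[0,0,0,0,0,0,1],[0,0,0,0,0,0,1],[0,0,0,0,0,0,1]]' 50
python3 - <<'E'
from g import *
to([.495,.264,.323],20)
s=eyes.get_image("scene");save(s,"s5",(180,130,320,270),4)
E
```

```text
t: 6.32
tool_pos: [0.4965, 0.2648, 0.3302]
tool_rot: [1.8, 2.57, 0.012]
contact_force: [-0.2, -0.3, -0.8]
opening: 0.0123
t: 6.65
tool_pos: [0.4965, 0.2648, 0.3302]
tool_rot: [1.8, 2.57, 0.012]
contact_force: [-0.9, -0.4, 0.4]
opening: 0.0086
t 6.65 pos [0.4965 0.2648 0.3302] yaw_y 20.0 zax [ 0.0078  0.0036 -1.    ] open 0.0086 F [-0.9 -0.4  0.4] q [ 0.36 -0.04  1.83  0.    1.34  0.01]
shift mm [-0.3 -1.7  7.2]
turn [ 0.0086 -0.0007 -0.0002]
```

View pics/s5.png

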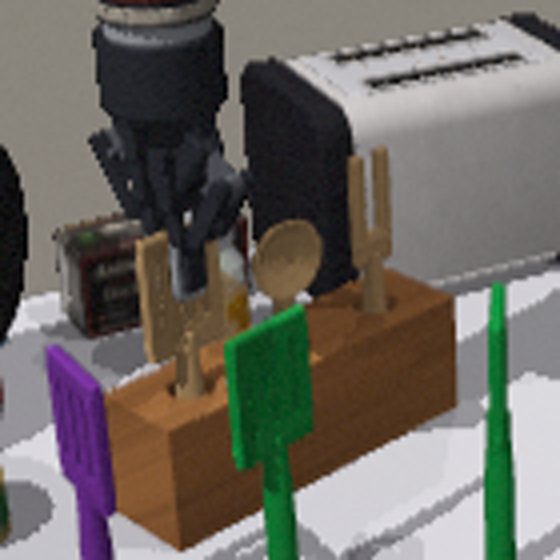

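Opening is 8.6 mm, which matches the blade thickness, so it is gripped. Now I draw it straight up.

```bash
python3 -m crank '[[0,0,0,0,0,-8,1],[0,0,0,0,0,-12,1],[0,0,0,0,0,-15,1],[0,0,0,0,0,-15,1],[0,0,0,0,0,-15,1],[0,0,0,0,0,-15,1],[0,0,0,0,0,0,1],[0,0,0,0,0,0,1]]' 60
python3 - <<'E'
from g import *
to([.4965,.2648,.53],20)
s=eyes.get_image("scene");save(s,"s6",(180,130,320,270),4)
E
```

```text
t: 7.37
tool_pos: [0.4953, 0.2643, 0.4179]
tool_rot: [1.8, 2.57, 0.012]
contact_force: [0.2, 0.1, -1.3]
opening: 0.0083
t 7.37 pos [0.4953 0.2643 0.4179] yaw_y 20.0 zax [ 0.0078  0.0036 -1.    ] open 0.0083 F [ 0.2  0.1 -1.3] q [ 0.36 -0.11  1.75  0.    1.49  0.01]
shift mm [ 1.00e-01  2.20e+00 -1.12e+02]
turn [ 0.0086 -0.0007 -0.0002]
```

View pics/s6.png

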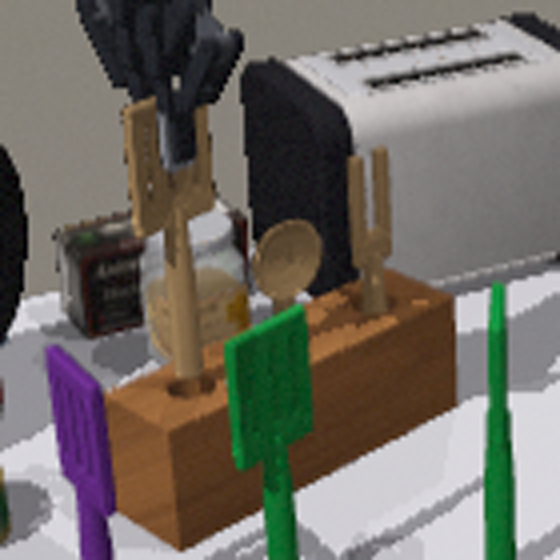

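```bash
python3 -m crank '[[0.008,0,0,0,0,-20,1],[0,0,0,0,0,-25,1],[0,0,0,0,0,-25,1],[0,0,0,0,0,-25,1],[0,0,0,0,0,-25,1],[0,0,0,0,0,-15,1],[0,0,0,0,0,0,1],[0,0,0,0,0,0,1]]' 60
python3 - <<'E'
from g import *
to([.537,-.183,.56],20)
s=eyes.get_image("scene");save(s,"s7",(180,80,320,220),4)
E
```

```text
t: 8.08
tool_pos: [0.4953, 0.2642, 0.5472]
tool_rot: [-1.796, -2.564, 0.022]
contact_force: [0.3, -0.1, -0.1]
opening: 0.0083
t 8.08 pos [0.4953 0.2642 0.5472] yaw_y 20.0 zax [-0.017  -0.0055 -0.9998] open 0.0083 F [ 0.3 -0.1 -0.1] q [ 0.36 -0.14  1.57  0.    1.73  0.01]
shift mm [-434.5 -113.9  -11. ]
turn [-0.0179 -0.0006 -0.0002]
```

View pics/s7.png

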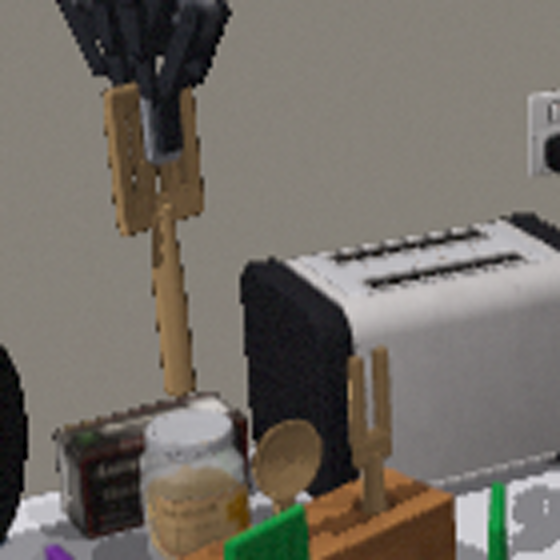

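```bash
python3 -m crank '[[-0.017,0,0,0,0,-15,1],[0,0,0,-20,-5,-5,1],[0,0,0,-30,-8,0,1],[0,0,0,-30,-8,0,1],[0,0,0,-30,-8,0,1],[0,0,0,-30,-8,0,1],[0,0,0,-30,-8,0,1],[0,0,0,-30,-8,0,1]]' 60
python3 -m crank '[[0,0,0,-30,-8,0,1],[0,0,0,-30,-8,0,1],[0,0,0,-30,-8,0,1],[0,0,0,-30,-8,0,1],[0,0,0,-30,-8,0,1],[0,0,0,-20,-8,0,1],[0,0,0,0,0,0,1],[0,0,0,0,0,0,1]]' 60
python3 - <<'E'
from g import *
to([.537,-.183,.56],20)
s=eyes.get_image("scene");t=eyes.get_image("top");save(s,"s8");save(t,"t8")
E
```

```text
t: 8.8
tool_pos: [0.5149, 0.0559, 0.5589]
tool_rot: [-1.78, -2.576, 0.013]
contact_force: [-0.1, 0.5, -0.7]
opening: 0.0084
t: 9.47
tool_pos: [0.5292, -0.1348, 0.5514]
tool_rot: [-1.786, -2.562, 0.019]
contact_force: [0.6, -0.4, -0.6]
opening: 0.0087
t 9.47 pos [ 0.5292 -0.1348  0.5514] yaw_y 20.2 zax [-2.210e-02  8.000e-04 -9.998e-01] open 0.0087 F [ 0.6 -0.4 -0.6] q [-0.38 -0.17  1.59 -0.01  1.75 -0.74]
shift mm [-47.9  -9.6  -8.8]
turn [-0.0205 -0.0084  0.0042]
```

View pics/s8.png

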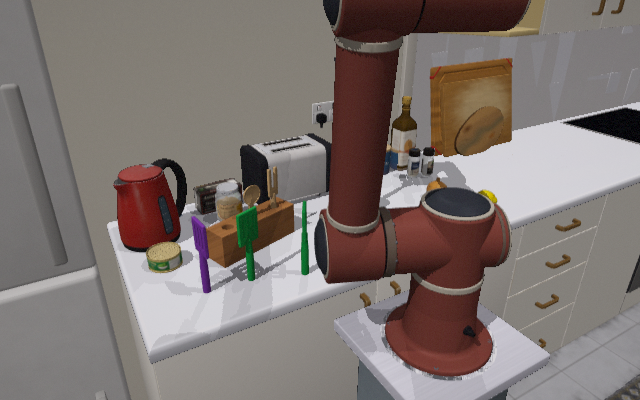

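View pics/t8.png

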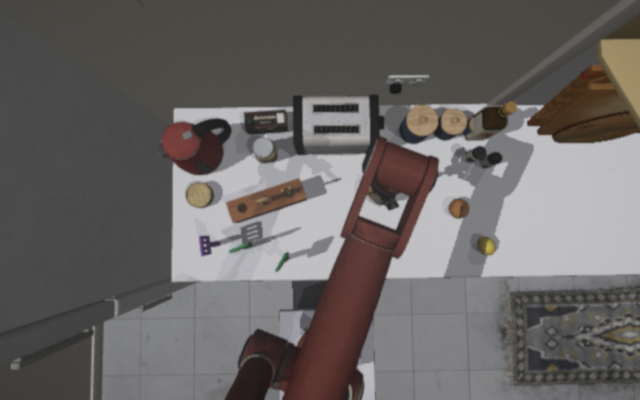

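```bash
python3 -m crank '[[-0.02,-0.008,0.004,-20,-4,0,1],[0,0,0,-15,-3,0,1],[0,0,0,0,0,0,1],[0,0,0,0,0,0,1],[0,0,0,0,0,0,1]]' 60
python3 - <<'E'
from g import *
to([.537,-.183,.55],20)
s=eyes.get_image("scene");t=eyes.get_image("top")
print(proj(s,[.490,.2625,.229]),"obs 225,177.5; mug in scene",proj(s,[.537,-.183,.1]))
print("mouth",atz(t,382.5,192.8,.102), atz(t,340+178/6,192.8,.102)-atz(t,340+331/6,192.8,.102), atz(t,382.5,150+181/6,.102)-atz(t,382.5,150+332/6,.102))
for q in("mug_mouth","turner","turner_head"): print(q,[(round(d["confidence"],2),[round(float(x),3) for x in d["centre"]]) for d in spotter.mark_of(q,t)])
save(t,"t9",(330,130,450,230),6)
E
```

```text
t: 9.98
tool_pos: [0.5356, -0.1653, 0.5515]
tool_rot: [-1.788, -2.581, -0.003]
contact_force: [0.1, -0.4, -1.2]
opening: 0.0084
t 9.98 pos [ 0.5356 -0.1653  0.5515] yaw_y 20.6 zax [-6.0e-04  2.5e-03 -1.0e+00] open 0.0084 F [ 0.1 -0.4 -1.2] q [-0.43 -0.14  1.56  0.    1.72 -0.79]
shift mm [-17.1  -4.9   1.4]
turn [ 0.0003 -0.0026  0.0098]
[[224.29576743 177.57456123]] obs 225,177.5; mug in scene [[361.03778388 181.57179352]]
mouth [ 0.53547782 -0.18656026  0.102     ] [0.00134658 0.08171612 0.        ] [ 0.08095653 -0.00221183  0.        ]
mug_mouth [(0.7, [0.539, -0.183, 0.101])]
turner [(0.66, [0.382, 0.364, -0.0]), (0.57, [0.378, 0.259, 0.004]), (0.49, [0.327, 0.133, 0.0])]
turner_head [(0.61, [0.379, 0.368, 0.151]), (0.58, [0.376, 0.259, 0.144]), (0.39, [0.327, 0.13, 0.146])]
```

View pics/t9.png

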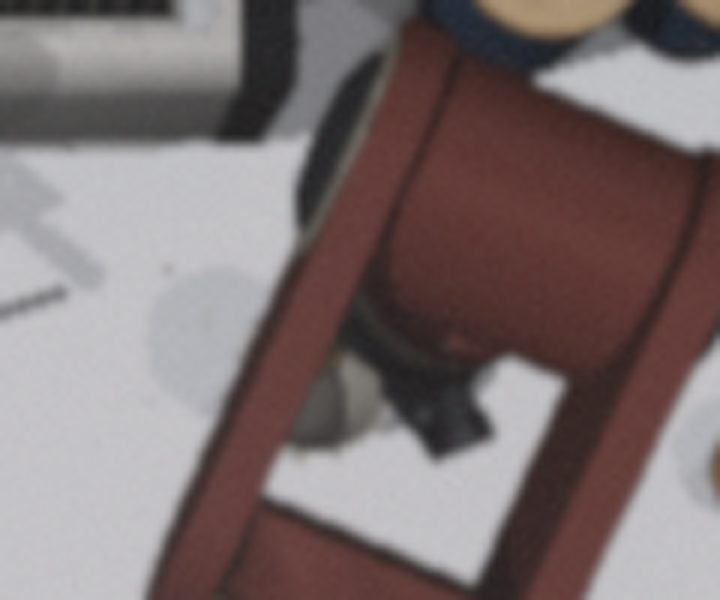

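```bash
python3 -m crank '[[0,-0.002,0.01,-14,-3,0,1],[0,0,0,-5,-2,10,1],[0,0,0,0,0,20,1],[0,0,0,0,0,20,1],[0,0,0,0,0,10,1],[0,0,0,0,0,0,1],[0,0,0,0,0,0,1]]' 60
python3 - <<'E'
from g import *
to([.537,-.184,.337],20)
E
```

```text
t: 10.82
tool_pos: [0.5375, -0.1879, 0.488]
tool_rot: [1.803, 2.57, 0.0]
contact_force: [-0.1, -0.4, -0.7]
opening: 0.0081
t 10.82 pos [ 0.5375 -0.1879  0.488 ] yaw_y 19.9 zax [ 1.5e-03 -8.0e-04 -1.0e+00] open 0.0081 F [-0.1 -0.4 -0.7] q [-0.47 -0.12  1.64 -0.    1.62 -0.81]
shift mm [  4.    0.7 151. ]
turn [ 0.0011  0.0013 -0.0019]
```

```bash
python3 -m crank '[[0,0,0,3,0,10,1],[0,0,0,0,0,20,1],[0,0,0,0,0,20,1],[0,0,0,0,0,10,1],[0,0,0,0,0,0,1],[0,0,0,0,0,0,1]]' 60
python3 - <<'E'
from g import *
to([.537,-.184,.337],20)
t=eyes.get_image("top");save(t,"t10",(330,130,450,230),6)
for z in (.102,): print(((proj(t,[.537,-.184,z])-[330,130])*6).round())
E
```

```text
t: 11.32
tool_pos: [0.5371, -0.185, 0.4295]
tool_rot: [1.799, 2.564, 0.003]
contact_force: [0.1, 1.2, -0.2]
opening: 0.0083
t 11.32 pos [ 0.5371 -0.185   0.4295] yaw_y 19.9 zax [ 0.0087 -0.004  -1.    ] open 0.0083 F [ 0.1  1.2 -0.2] q [-0.46 -0.1   1.72  0.    1.51 -0.81]
shift mm [ 1.5 -0.4 92.5]
turn [ 0.0069  0.0067 -0.0019]
[[310. 374.]]
```

View pics/t10.png

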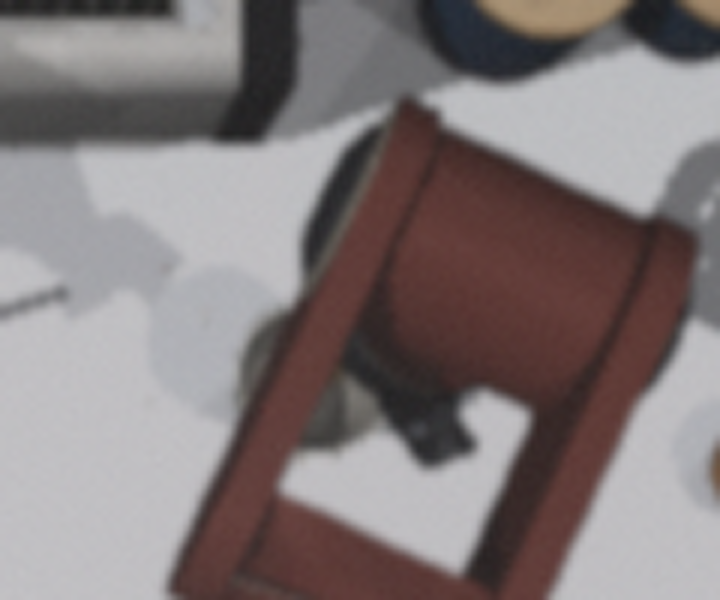

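```bash
python3 -m crank '[[0.007,0.007,0,1,0,10,1],[0,0,0,0,0,15,1],[0,0,0,0,0,15,1],[0,0,0,0,0,10,1],[0,0,0,0,0,0,1],[0,0,0,0,0,0,1]]' 60
python3 - <<'E'
from g import *
to([.537,-.184,.337],20)
E
```

```text
t: 11.87
tool_pos: [0.5384, -0.1843, 0.3834]
tool_rot: [1.799, 2.565, 0.002]
contact_force: [-0.3, 0.2, -1.3]
opening: 0.008
t 11.87 pos [ 0.5384 -0.1843  0.3834] yaw_y 19.9 zax [ 0.0083 -0.0039 -1.    ] open 0.008 F [-0.3  0.2 -1.3] q [-0.46 -0.07  1.77  0.    1.43 -0.81]
shift mm [ 1.1 -1.5 46.4]
turn [ 0.0065  0.0065 -0.0016]
```

```bash
python3 -m crank '[[0.007,0.007,0,1,-1,10,1],[0,0,0,0,0,12,1],[0,0,0,0,0,12,1],[0,0,0,0,0,6,1],[0,0,0,0,0,0,1],[0,0,0,0,0,0,1]]' 60
python3 - <<'E'
from g import *
to([.537,-.184,.337],20)
E
```

```text
t: 12.37
tool_pos: [0.5375, -0.184, 0.3412]
tool_rot: [1.804, 2.571, 0.0]
contact_force: [0.4, -0.8, -0.6]
opening: 0.0082
t 12.37 pos [ 0.5375 -0.184   0.3412] yaw_y 19.9 zax [ 8.e-04 -5.e-04 -1.e+00] open 0.0082 F [ 0.4 -0.8 -0.6] q [-0.46 -0.04  1.81 -0.    1.37 -0.81]
shift mm [ 0.1 -0.5  4.2]
turn [ 0.0006  0.0007 -0.0017]
```

```bash
python3 -m crank '[[0,0,0,0,0,4,1],[0,0,0,0,0,0,1],[0,0,0,0,0,0,1]]' 60; python3 -m crank '[[0,0,0,0,0,3,1],[0,0,0,0,0,0,1],[0,0,0,0,0,0,1]]' 60; python3 - <<'E'
from g import *
to([.537,-.184,.337],20)
t=eyes.get_image("top");save(t,"t11",(330,130,450,230),6)
E
```

```text
t: 12.62
tool_pos: [0.5376, -0.184, 0.3371]
tool_rot: [1.803, 2.571, 0.0]
contact_force: [0.0, -0.6, -0.6]
opening: 0.0084
t: 12.87
tool_pos: [0.5379, -0.1842, 0.3349]
tool_rot: [1.802, 2.569, 0.001]
contact_force: [-0.6, -0.6, -1.0]
opening: 0.0079
t 12.87 pos [ 0.5379 -0.1842  0.3349] yaw_y 19.9 zax [ 0.0029 -0.0015 -1.    ] open 0.0079 F [-0.6 -0.6 -1. ] q [-0.46 -0.03  1.81 -0.    1.35 -0.81]
shift mm [ 0.5 -0.8 -2.1]
turn [ 0.0022  0.0024 -0.0017]
```

View pics/t11.png

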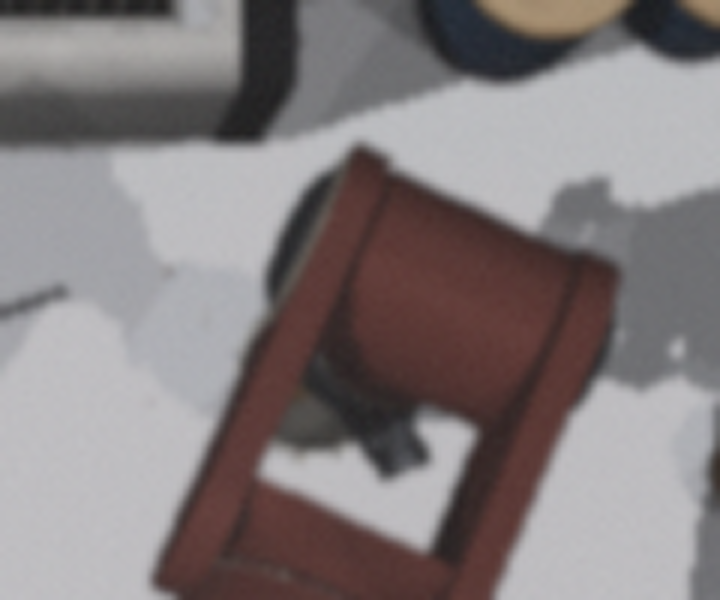

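```bash
python3 -m crank '[[0,0,0,0,0,2,1],[0,0,0,0,0,0,1],[0,0,0,0,0,0,1]]' 60; python3 -m crank '[[0,0,0,0,0,2,1],[0,0,0,0,0,0,1],[0,0,0,0,0,0,1]]' 60
```

```text
t: 13.17
tool_pos: [0.538, -0.1842, 0.3331]
tool_rot: [1.802, 2.569, 0.001]
contact_force: [-0.0, -0.1, -1.4]
opening: 0.0082
t: 13.42
tool_pos: [0.538, -0.1842, 0.331]
tool_rot: [1.802, 2.569, 0.001]
contact_force: [-0.4, -0.5, -1.2]
opening: 0.0083
```

```bash
python3 -m crank '[[0,0,0,0,0,0,0.7],[0,0,0,0,0,0,0.6],[0,0,0,0,0,0,0.5],[0,0,0,0,0,0,0.4],[0,0,0,0,0,0,0.3],[0,0,0,0,0,0,0.2],[0,0,0,0,0,0,0.2],[0,0,0,0,0,0,0.2]]' 20; python3 - <<'E'
from g import *
to([.537,-.184,.331],20)
t=eyes.get_image("top");save(t,"t12",(330,130,450,230),6)
s=eyes.get_image("scene");save(s,"s12")
E
```

```text
t: 14.08
tool_pos: [0.5384, -0.1844, 0.3322]
tool_rot: [1.8, 2.567, 0.001]
contact_force: [0.5, 0.2, -0.2]
opening: 0.0342
t 14.08 pos [ 0.5384 -0.1844  0.3322] yaw_y 19.9 zax [ 0.0057 -0.0029 -1.    ] open 0.0342 F [ 0.5  0.2 -0.2] q [-0.46 -0.03  1.82 -0.    1.35 -0.81]
shift mm [ 0.8 -1.2  1.2]
turn [ 0.0044  0.0046 -0.0017]
```

View pics/t12.png

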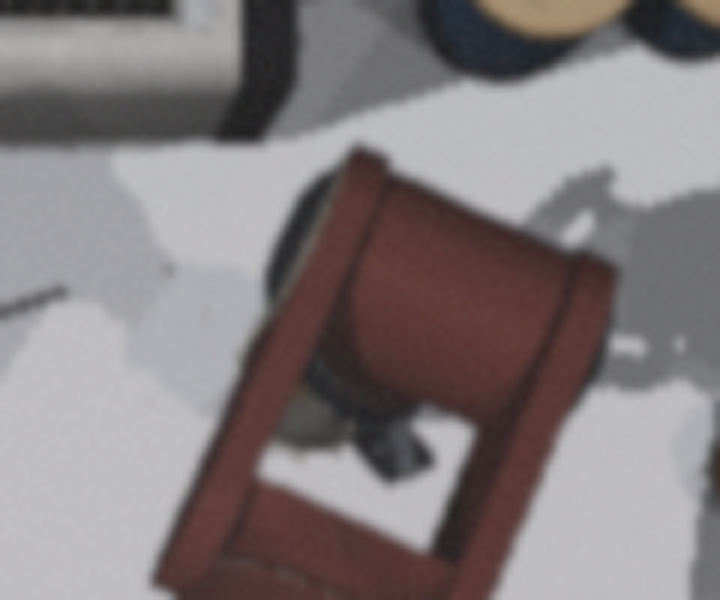

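View pics/s12.png

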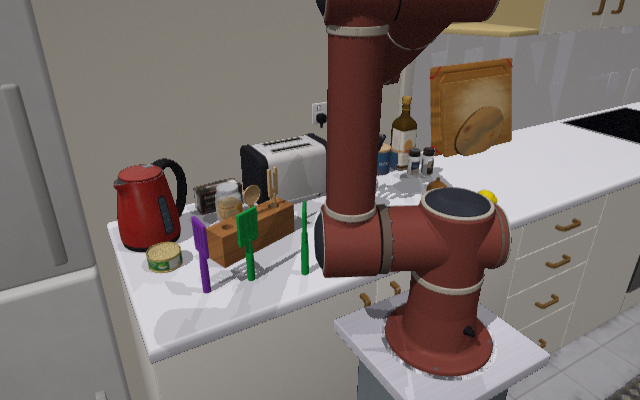

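```bash
python3 -m crank '[[0,0,0,0,0,0,0],[0,0,0,0,0,0,-0.2],[0,0,0,0,0,0,-0.4],[0,0,0,0,0,0,-0.6],[0,0,0,0,0,0,-0.8],[0,0,0,0,0,0,-1],[0,0,0,0,0,0,-1],[0,0,0,0,0,0,-1]]' 20; python3 - <<'E'
from g import *
to([.537,-.184,.331],20)
t=eyes.get_image("top");save(t,"t13",(330,130,450,230),6)
E
```

```text
t: 14.85
tool_pos: [0.5384, -0.1844, 0.3321]
tool_rot: [1.801, 2.567, 0.001]
contact_force: [0.1, -1.3, 0.4]
opening: 0.0853
t 14.85 pos [ 0.5384 -0.1844  0.3321] yaw_y 19.9 zax [ 0.0055 -0.0028 -1.    ] open 0.0853 F [ 0.1 -1.3  0.4] q [-0.46 -0.03  1.82 -0.    1.35 -0.81]
shift mm [ 0.8 -1.1  1.1]
turn [ 0.0043  0.0045 -0.0016]
```

View pics/t13.png

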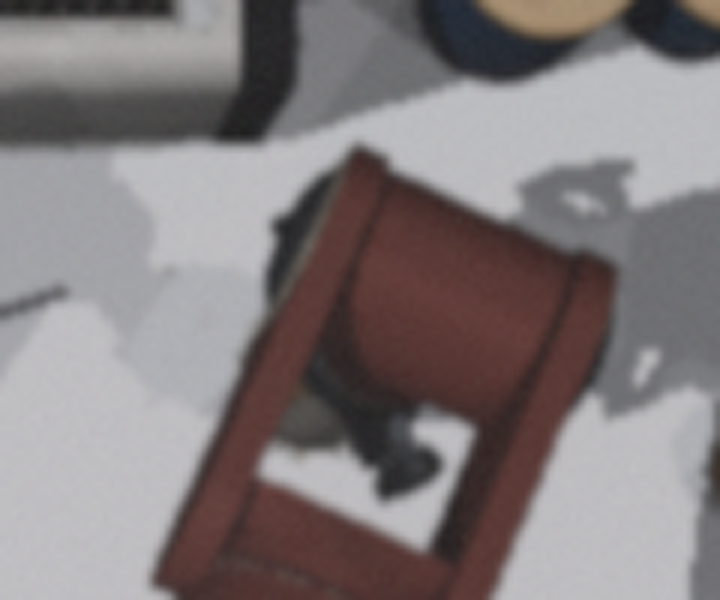

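```bash
python3 -m crank '[[0,0,0,0,0,-5,-1],[0,0,0,0,0,-6,-1],[0,0,0,0,0,-6,-1],[0,0,0,0,0,-6,-1],[0,0,0,0,0,0,-1],[0,0,0,0,0,0,-1]]' 20; python3 - <<'E'
from g import *
to([.537,-.184,.45],20)
t=eyes.get_image("top");save(t,"t14",(330,130,450,230),6)
E
```

```text
t: 15.4
tool_pos: [0.5384, -0.1844, 0.3586]
tool_rot: [1.8, 2.566, 0.002]
contact_force: [-0.4, -0.3, 0.1]
opening: 0.0853
t 15.4 pos [ 0.5384 -0.1844  0.3586] yaw_y 19.9 zax [ 0.0068 -0.0034 -1.    ] open 0.0853 F [-0.4 -0.3  0.1] q [-0.46 -0.05  1.79 -0.    1.39 -0.81]
shift mm [  0.3  -0.7 -91.4]
turn [ 0.0052  0.0056 -0.0017]
```

View pics/t14.png

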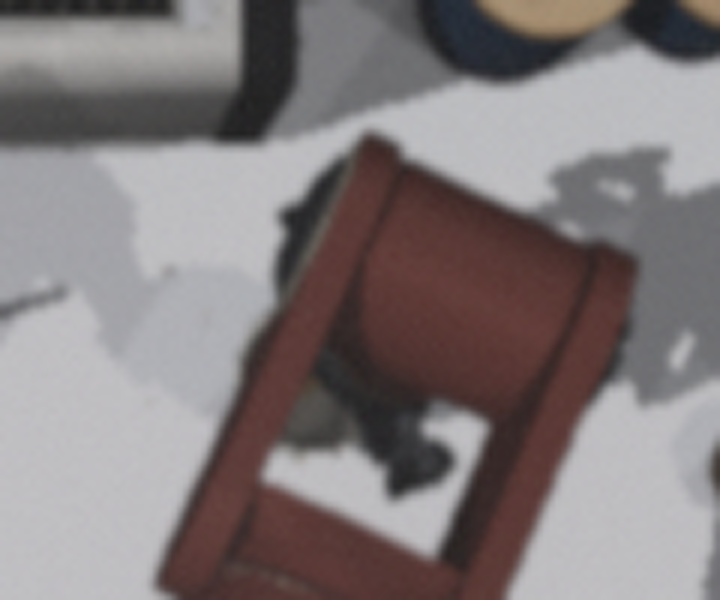

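Mug stays put; forces are near zero. I'll continue up.

```bash
python3 -m crank '[[0,0,0,0,0,-8,-1],[0,0,0,0,0,-10,-1],[0,0,0,0,0,-10,-1],[0,0,0,0,0,-15,-1],[0,0,0,0,0,-15,-1],[0,0,0,0,0,-15,-1],[0,0,0,0,0,-10,-1],[0,0,0,0,0,0,-1]]' 20;python3 -m crank '[[0,0,0,0,0,-15,-1],[0,0,0,0,0,-20,-1],[0,0,0,0,0,-20,-1],[0,0,0,0,0,-10,-1],[0,0,0,0,0,0,-1],[0,0,0,0,0,0,-1]]' 20; python3 - <<'E'
from g import *
to([.537,-.184,.5],20)
t=eyes.get_image("top");save(t,"t15",(330,130,450,230),6)
E
```

```text
t: 16.12
tool_pos: [0.5375, -0.184, 0.45]
tool_rot: [1.799, 2.565, 0.002]
contact_force: [0.5, -0.6, 0.1]
opening: 0.0853
t: 16.62
tool_pos: [0.5367, -0.1835, 0.5161]
tool_rot: [1.801, 2.567, 0.001]
contact_force: [-0.3, 0.2, -0.6]
opening: 0.0853
t 16.62 pos [ 0.5367 -0.1835  0.5161] yaw_y 19.9 zax [ 0.0051 -0.0026 -1.    ] open 0.0853 F [-0.3  0.2 -0.6] q [-0.46 -0.13  1.61 -0.    1.66 -0.81]
shift mm [-0.5  0.1 16.1]
turn [ 0.0039  0.0042 -0.0017]
```

View pics/t15.png

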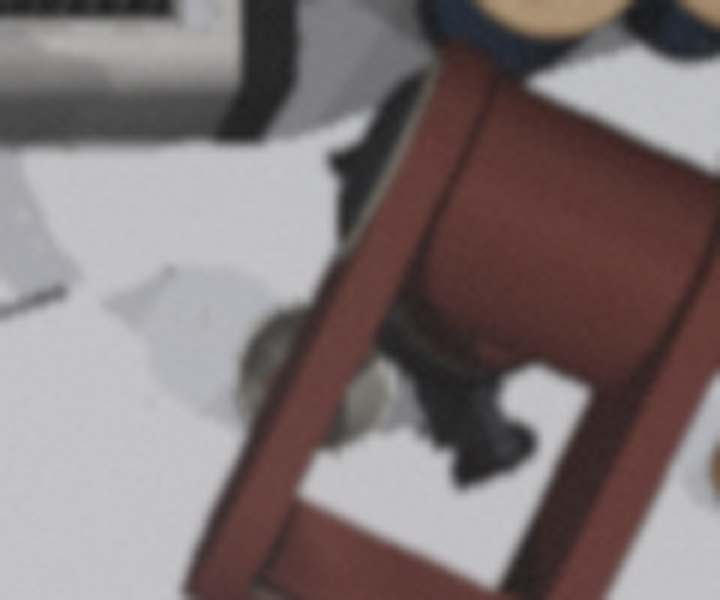

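```bash
python3 -m crank '[[0,0,0,-25,0,0,-1],[0,0,0,-35,0,0,-1],[0,0,0,-35,0,0,-1],[0,0,0,-35,0,0,-1],[0,0,0,-35,0,0,-1],[0,0,0,-25,0,0,-1],[0,0,0,0,0,0,-1],[0,0,0,0,0,0,-1]]' 20; python3 - <<'E'
from g import *
to([.537,-.184,.5],20)
t=eyes.get_image("top");save(t,"t16",(330,130,450,230),6);save(t,"t16f")
s=eyes.get_image("scene");save(s,"s16")
for q in("mug_mouth","mug","turner","turner_head","spoon","fork","block"): print(q,[(round(d["confidence"],2),[round(float(x),3) for x in d["centre"]]) for p in (t,s) for d in spotter.mark_of(q,p)])
E
```

```text
t: 17.33
tool_pos: [0.6039, -0.3686, 0.4997]
tool_rot: [-1.791, -2.563, -0.003]
contact_force: [-0.1, 0.5, 0.8]
opening: 0.0855
t 17.33 pos [ 0.6039 -0.3686  0.4997] yaw_y 20.1 zax [-0.0108  0.0101 -0.9999] open 0.0855 F [-0.1  0.5  0.8] q [-0.65  0.21  1.28  0.    1.66 -1.  ]
shift mm [196.3   0.6   2.3]
turn [-0.0067 -0.0131  0.0018]
mug_mouth [(0.75, [0.537, -0.18, 0.105]), (0.61, [0.536, -0.185, 0.104])]
mug [(0.87, [0.548, -0.204, 0.002])]
turner [(0.69, [0.381, 0.364, -0.001]), (0.65, [0.328, 0.132, -0.001]), (0.44, [0.373, 0.257, 0.001]), (0.95, [0.38, 0.366, -0.003]), (0.69, [0.375, 0.255, 0.001])]
turner_head [(0.64, [0.382, 0.369, 0.146]), (0.61, [0.539, -0.183, 0.159]), (0.47, [0.375, 0.257, 0.147]), (0.46, [0.328, 0.132, 0.147]), (0.82, [0.33, 0.131, 0.15]), (0.8, [0.377, 0.368, 0.144]), (0.71, [0.373, 0.256, 0.147]), (0.34, [0.521, 0.188, 0.002])]
spoon [(0.66, [0.522, 0.192, 0.01])]
fork [(0.63, [0.546, 0.117, 0.013])]
block [(0.57, [0.523, 0.191, -0.001]), (0.51, [0.539, -0.185, 0.009]), (0.78, [0.52, 0.189, -0.002])]
```

View pics/t16.png

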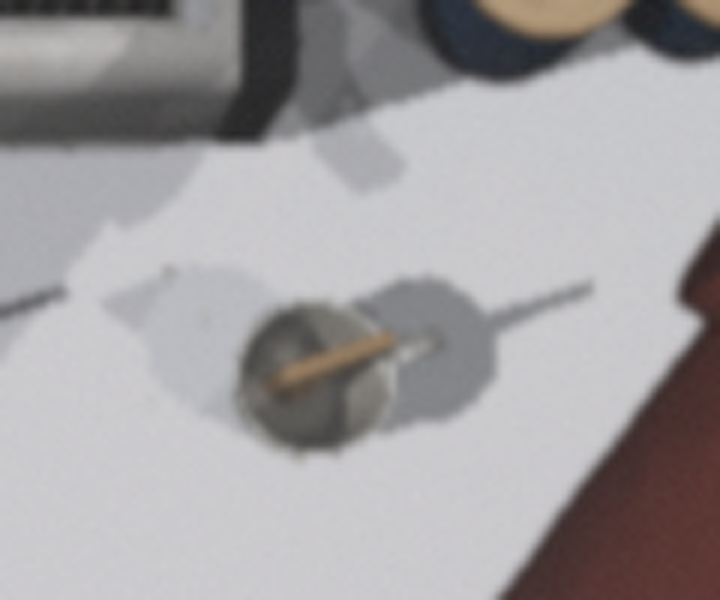

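View pics/t16f.png

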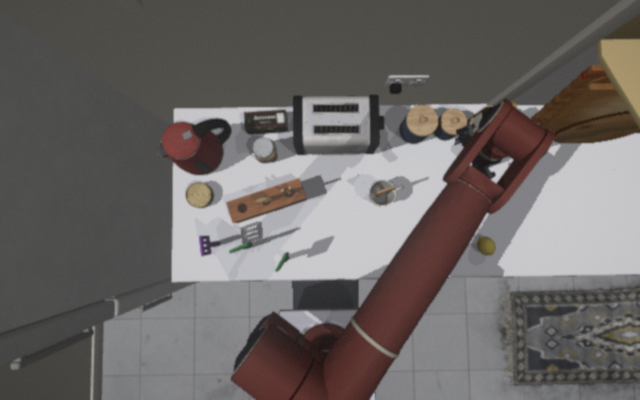

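View pics/s16.png

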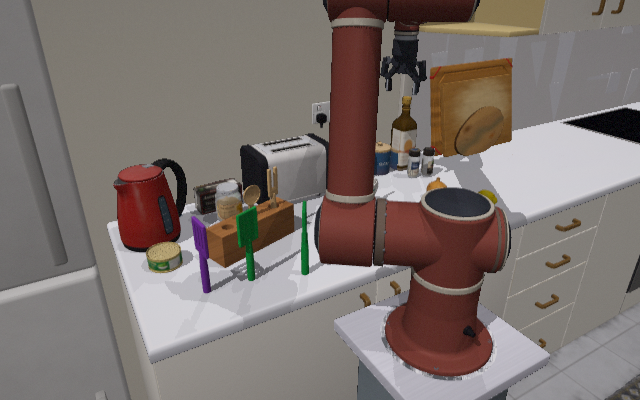

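The turner stands upright in the mug (top crop 270–390, 340–385) and the mug hasn't moved. The spoon and fork are still in the block. Handing in.

```bash
python3 -m crank '[[0,0,0,0,0,0,-1],[0,0,0,0,0,0,-1],[0,0,0,0,0,0,-1],[0,0,0,0,0,0,-1],[0,0,0,0,0,0,-1],[0,0,0,0,0,0,-1]]' 20; python3 - <<'E'
from g import *
t=eyes.get_image("top")
print([(round(d["confidence"],2),np.round(d["centre"],3)) for d in spotter.mark_of("turner_head",t)])
print(ctrl.finish_job())
E
```

```text
t: 18.63
tool_pos: [0.6038, -0.3678, 0.5022]
tool_rot: [-1.792, -2.567, -0.003]
contact_force: [-0.1, 0.1, -0.1]
opening: 0.0851
[(0.68, array([0.327, 0.132, 0.146])), (0.58, array([0.381, 0.366, 0.146])), (0.49, array([ 0.537, -0.186,  0.157])), (0.49, array([0.374, 0.259, 0.149])), (0.23, array([0.549, 0.115, 0.012]))]
the job is handed in; nothing more can be done
None
```

The wooden turner is standing in the mug, handle down, and I handed the job in at about 18.7 s. I gripped it by the blade, drew it straight up out of the block and carried it over the neighbouring utensils. I let go with the handle end about 13–16 mm above the worktop, which is nearly at the mug's floor.

**Last checks:**
- **Turner:** its blade centre shows at about (0.537, -0.186, 0.157), right over the mug's mouth and nearly upright.
- **Mug, block, spoon and fork:** all were found within a few mm of where they started. The mug is still upright, and the spoon and fork still stand in the block.
- **Bystanders:** the tuna tin looked unmoved in the last pictures. The arm hid the onion in the last overhead view, so I did not recheck its position. I did not measure the honey jar again either.
- **Forces:** every wrist force reading stayed under 2 N.

**What I could not check:** the arm hid the mug from the scene camera the whole time. Its position and the final placing therefore rest on the top view alone, using the given rim height. Lowering never registered contact with the mug's floor, so the turner dropped a few mm on release.

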